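# Pack a stepped block in the toolmaker's vice and hold the jaw home

## Task

Clear the two brass bar offcuts off the bed of the vice into the scrap tray, then stand the steel packing block upright on the vice bed in the gap between the stepped block and the vice's fixed jaw, at the end where the step leaves the gap wide enough for it. Then push the sliding jaw up from behind until the stepped block and the packing are nipped flush and square against the fixed jaw, and finish while still holding the jaw pressed firmly, so that its screw can be tightened. Leave the other stepped block on its wooden case, and do not disturb the pot, the eye loupe or the screwdriver.

Things in the scene. Friction and masses are not known exactly. Their poses are not given: they have to be found in the camera images.
- vice: Steel toolmaker's vice fixed to the bench, 240 mm long (its x) by 90 mm wide (y). Origin: centre of its underside; x points from sliding jaw to fixed jaw. The flat bed is 45 mm above the bench, open at both sides (its dark slot is only a flush line). Fixed jaw at the +x end: face at x = +78 mm, 42 mm thick, as wide as the vice, top 85 mm above the bench.
- jaw (a joint): Sliding jaw of the vice, 40 mm thick (vice x), 90 mm wide, top 85 mm above the bench. Value in m: 0 fully back (face at x = -36 mm in the vice frame), growing towards the fixed jaw, about 0.069 closed on the stepped block; starts at 0 to 0.012. It drags with about 3 N and stays where left; its screw is loose, so it must be held: a push of 10 to 20 N is firm.
- jaw_back (a point): Centre of the back face of the sliding jaw, the face away from the fixed jaw, 65 mm above the bench; it moves with the jaw. Behind it 44 to 56 mm of bare bed leaves room for shut fingers. Axes as the vice's.
- block_l_mid (a point): Centre of the left-handed stepped block: aluminium, 45 (x) by 90 (y) by 35 mm high, 0.29 kg, loose. One stepped block lies in the vice, x towards the fixed jaw and 6 to 12 mm short of it; the mirror-image one waits on the wooden case; which is which varies. Full 45 mm thick over y -45 to -5 mm; over y -5 to +45 mm its +x side is cut back 20 mm: a recess open at top and +y end.
- block_l_recess (a point): Centre of the recess of the left-handed block (20 mm in x, 50 mm in y, 35 mm in z), 12.5 mm in +x and 20 mm in +y from the block's centre. Axes as the block's.
- block_r_mid (a point): Centre (half-way up) of the right-handed stepped block, the mirror image: full 45 mm thick over y = +5 to +45 mm, cut back by 20 mm on its +x side over y = -45 to +5 mm. All else as the left-handed block.
- block_r_recess (a point): Centre of the recess of the right-handed block, 12.5 mm in +x and 20 mm in -y from that block's centre. Axes as the block's.
- packing_mid (a point): Centre of the packing block: ground steel, 20 mm thick (x) by 40 mm (y) by 75 mm high (z), about 0.45 kg, standing upright on the bench to the right (-y) of the vice; the same either way round. Its thickness equals the depth of the recess; standing on the vice bed, its top 35 mm stays clear above the jaws.
- offcut_a_mid (a point): Centre of a brass bar offcut 18 by 16 by 16 mm (x, y, z), lying on the vice bed between the stepped block and the sliding jaw, towards the vice's -y side. 45 mm or more of bed lie free between stepped block and sliding jaw there.
- offcut_b_mid (a point): Centre of a second, equal brass offcut, towards the vice's +y side.
- tray: Grey open scrap tray fixed to the bench, 150 mm (x) by 120 mm (y), 45 mm high, walls and floor 3 mm. Origin: centre of its underside.
- case_top (a point): Centre of the top of the closed wooden case on which the other stepped block waits, 130 by 150 mm, 45 mm high, fixed. Leave that block there.
- pot: Bystander, loose: round white pot 63 mm across, 30 mm high, on the bench beyond the vice. Origin: centre of its underside.
- loupe: Bystander, loose: black eye loupe 38 mm across, 30 mm high, on the bench nearer the robot. Origin: centre of its underside.
- driver: Bystander, loose: wooden-handled screwdriver 150 mm long lying on the bench beyond the vice. Origin: about its middle, underside.

How it is judged:
On the way, in this order (a step that is already met when the one before it is completed fails the run):
1. both brass offcuts lie in the scrap tray (x of offcut_a_mid in the frame of tray between -0.072 and 0.072 m and y of offcut_a_mid in the frame of tray between -0.057 and 0.057 m and z of each of offcut_a_mid, offcut_b_mid in the frame of tray below 0.04 m and x of offcut_b_mid in the frame of tray between -0.072 and 0.072 m and y of offcut_b_mid in the frame of tray between -0.057 and 0.057 m), for 0.2 s.
2. the packing block stands upright on the vice bed in the recess of the block in the vice, against or before the fixed jaw (((x of packing_mid in the frame of block_l_recess between -0.004 and 0.014 m and y of packing_mid in the frame of block_l_recess between -0.008 and 0.011 m and z of packing_mid in the frame of vice between 0.079 and 0.0855 m and angle between packing_mid's own z axis and vertical below 0.12 rad and x of block_l_mid in the frame of vice between 0.02 and 0.06 m) or (x of packing_mid in the frame of block_r_recess between -0.004 and 0.014 m and y of packing_mid in the frame of block_r_recess between -0.011 and 0.008 m and z of packing_mid in the frame of vice between 0.079 and 0.0855 m and angle between packing_mid's own z axis and vertical below 0.12 rad and x of block_r_mid in the frame of vice between 0.02 and 0.06 m))), for 0.2 s.
At the end, for the whole second after the job is handed in: Offcuts in tray; block flush with fixed jaw (2 mm, 2 deg); packing upright on the bed in its recess (6 mm overhang at most), within 2.5 mm of the fixed jaw, square to 3 deg; robot presses jaw and jaw presses block, each over 5 N; other block on its case (40 mm of its middle) (all of step 1 and value of joint jaw above 0.067 m and contact force between any of the fingers, the arm and jaw above 5 N and ((x of packing_mid in the frame of block_l_recess between -0.004 and 0.014 m and y of packing_mid in the frame of block_l_recess between -0.008 and 0.011 m and z of packing_mid in the frame of vice between 0.079 and 0.0855 m and angle between packing_mid's own z axis and vertical below 0.12 rad and x of block_l_mid in the frame of vice between 0.02 and 0.06 m and x of block_l_mid in the frame of vice between 0.0535 and 0.058 m and y of block_l_mid in the frame of vice between -0.015 and 0.015 m and z of block_l_mid in the frame of vice between 0.06 and 0.065 m and angle between the x axis of block_l_mid and the x axis of vice, either way round below 0.035 rad and angle between the x axis of packing_mid and the x axis of vice, either way round below 0.06 rad and angle between each of packing_mid, block_l_mid's own z axis and vertical below 0.05 rad and x of packing_mid in the frame of vice between 0.0655 and 0.0705 m and contact force between jaw and block_l above 5 N and horizontal distance between block_r_mid and case_top below 0.04 m and z of block_r_mid in the frame of case_top above 0.01 m) or (x of packing_mid in the frame of block_r_recess between -0.004 and 0.014 m and y of packing_mid in the frame of block_r_recess between -0.011 and 0.008 m and z of packing_mid in the frame of vice between 0.079 and 0.0855 m and angle between packing_mid's own z axis and vertical below 0.12 rad and x of block_r_mid in the frame of vice between 0.02 and 0.06 m and x of block_r_mid in the frame of vice between 0.0535 and 0.058 m and y of block_r_mid in the frame of vice between -0.015 and 0.015 m and z of block_r_mid in the frame of vice between 0.06 and 0.065 m and angle between the x axis of block_r_mid and the x axis of vice, either way round below 0.035 rad and angle between the x axis of packing_mid and the x axis of vice, either way round below 0.06 rad and angle between each of packing_mid, block_r_mid's own z axis and vertical below 0.05 rad and x of packing_mid in the frame of vice between 0.0655 and 0.0705 m and contact force between jaw and block_r above 5 N and horizontal distance between block_l_mid and case_top below 0.04 m and z of block_l_mid in the frame of case_top above 0.01 m))); the arm keeps its last pose, push and grip.
It fails at once if the pot is pushed away (distance of pot from where it was at the start of the episode above 0.04 m).
It fails at once if the loupe is pushed away (distance of loupe from where it was at the start of the episode above 0.04 m).
It fails at once if the screwdriver is pushed away (distance of driver from where it was at the start of the episode above 0.04 m).
It also fails if it takes over 72 s, if anything falls off the work surface, if the arm or the gripper's body presses on something with over 40 N, if the wrist force passes 120 N, or if a joint passes its speed limit or range.

## Robot

A 6-joint arm with a two-finger parallel gripper is mounted at the origin on the work surface. World frame = base frame: x ahead of the robot, y to its left, z up, the work surface at z = 0. Lengths are in m, angles in rad, forces in N, time in s.
With the tool pointing down it reaches from about 0.35 to 0.8 m from the base axis. Payload 7.3 kg.
Tool frame: the origin (TCP) lies at the centre of the arm's flange, where the gripper is bolted on; the fingertips stand 173 mm ahead of it and the grasp point (between the pads) lies 155 mm ahead of it; z points along the fingers, y is the line along which they close (so a half turn about z gives the same grasp; the last joint's range is limited). The gripper opens to 85 mm and grips with 20 to 120 N. Pads are 22 mm wide; open, the fingers measure 114 mm over their backs; the gripper's body (76 mm by 85 mm) begins 54 mm behind the grasp point. The pads swing forward as they close: fully open they stand 13 mm farther back than shut.
Start: joints at [-1.398, 0.342, 1.524, -0, 1.275, -0.146], TCP at [0.165, -0.499, 0.405] pointing down, gripper open.
Joint ranges: [-2.53, 2.53], [-0.77, 2.02], [0.04, 2.7], [-1, 4.14], [0.28, 2.66], [-3.11, 3.11]. Speed limits (rad/s): [2.57, 2.57, 3.14, 3.14, 3.14, 3.14].

## Interface

Orientations are given as [roll, pitch, yaw] about the fixed x, y, z axes, in that order (R = Rz(yaw) Ry(pitch) Rx(roll)).
In Python, from bench import * gives the robot as it stands. The module is installed in compiled form; this text tells all that it offers.
- The arm moves only by the tool apply_moves, never from a script. Its argument "commands" is a list of rows, each a list of 7 numbers: the shift along the tool's x, y, z in cm, then the turn, a rotation vector about the tool's x, y, z in rad, then the closure in counts, from 0 (fully open) to 255 (shut). In form: [[dx, dy, dz, rx, ry, rz, hand], ...]. A call has 1 to 8 rows; each row shifts and turns the commanded pose from where the row before left it, along the tool's axes as they then stand; what a row does not reach is not made up. A row lasts 1/10 s, in which the tool goes at most 50 mm and 8.59 degrees, less where a joint would pass 70% of its speed; a pose out of reach is approached as far as the arm can. A call is refused whole if a number of a shift passes 5 or a number of a turn 0.15, either way. A call with a gripper value outside its range is refused whole. The fingers move at their own pace and stop on an object; the grip force is fixed at half the most. Time passes only in rows, so rows that do not move let the fingers close. It gives the time, the measured TCP pose, the force, the opening and the grip force at its end, in the units of the state.
- get_state(): the state, without advancing time (a new reading comes with each control period).
- camera(name): name is "scene" or "top"; returns a dict with "img" (384x512x3 uint8, red, green, blue), "z_map" (384x512 float32, m along the optical axis (not along the pixel's ray), 0 where there is no reading), "fovy" (degrees; the focal length in pixels is half the picture's height over the tangent of half this angle, whatever the lens; pixels are square), "cx", "cy" (the principal point, pixels), "dist_coeffs" ([k1, k2, p1, p2, k3] as OpenCV has them; the pictures are not rectified), "pose" (4x4, takes a point from camera to world coordinates). Camera axes: x right, y down, z forward; pixel columns grow to the right and rows downward; lengths in m; the calibration is good to about 2 mm. A picture is of the moment at which its call begins.
- finish_job(): hands the job in; it is judged then, once.
The state is a dict: "clock": time; "qpos": joint angles; "dq": joint speeds; "effort": joint torques, N m; "tool_pos": TCP position; "eef_rot": TCP orientation; "ft_force": force on the tool from outside, world axes, zero at the start; "ft_torque": the same for the moment, N m; "finger_gap": opening from 0.0 (shut) to 1.0 (fully open); "grip_force": force on a finger pad.
Only numpy, scipy, OpenCV 4.12 (cv2) and the standard library are available. Lean on these libraries where they do the work, as an engineer would, in place of code of your own. Each camera call takes 0.05 s, during which the arm holds its last target. There are 200 camera calls.

## Working session

There is one attempt and no reset: what is moved stays moved. The work goes in short steps, Python scripts to look and compute and a tool call to move; the robot and the scene stay as the last step left them, time stands still between calls to the robot, and variables do not carry over. Pictures are saved under pics/ and viewed, at most 10 in all, crops included, and the job is handed in when it is done.

Besides the shell and the picture viewer there is one more tool, called after "Call:" as name(argument=value, ...) on one line, values as JSON. apply_moves: Moves the arm, as the interface text tells. Its arguments: {"type":"object","properties":{"commands":{"type":"array"}},"required":["commands"]}

```bash
mkdir -p pics
cat > h.py <<'E'
from bench import *
import numpy as np, cv2, pickle
def snap(n):
    c=camera(n); pickle.dump(c,open(n+'.pkl','wb')); return c
def K(c):
    h=c['img'].shape[0]; f=h/2/np.tan(np.radians(c['fovy'])/2)
    return np.array([[f,0,c['cx']],[0,f,c['cy']],[0,0,1.]])
def cloud(c):
    h,w=c['z_map'].shape
    u,v=np.meshgrid(np.arange(w),np.arange(h))
    p=np.stack([u,v],-1).reshape(-1,1,2).astype(np.float64)
    n=cv2.undistortPoints(p,K(c),np.array(c['dist_coeffs'],float)).reshape(h,w,2)
    z=c['z_map'][...,None]
    P=np.concatenate([n*z,z],-1)
    T=np.array(c['pose']); return P@T[:3,:3].T+T[:3,3]
E
python3 - <<'E'
from h import *
for n in('scene','top'):
    c=snap(n); cv2.imwrite(f'pics/{n}0.png',cv2.resize(c['img'][...,::-1],(800,600),interpolation=cv2.INTER_CUBIC)); print(c['fovy'],c['cx'],c['cy'],c['dist_coeffs'],np.round(c['pose'],3).tolist(),(c['z_map']==0).mean())
print(get_state())
E
```

```text
56.733259169387885 253.3414602434725 188.1771637289116 [-0.05483835  0.          0.          0.          0.        ] [[-0.712, 0.373, -0.595, 1.01], [0.702, 0.359, -0.615, 0.516], [-0.016, -0.856, -0.517, 0.492], [0.0, 0.0, 0.0, 1.0]] 0.0039215087890625
45.122492573850245 257.3499129485569 186.21280132289527 [-0.0701359  0.         0.         0.         0.       ] [[0.026, -0.984, 0.179, 0.352], [-1.0, -0.024, 0.01, 0.016], [-0.005, -0.179, -0.984, 1.3], [0.0, 0.0, 0.0, 1.0]] 0.004124959309895833
{'clock': 0.1, 'qpos': array([-1.39798801e+00,  3.42682296e-01,  1.52494305e+00,  1.76954185e-05,
        1.27542300e+00, -1.46019796e-01]), 'dq': array([ 0.00012273, -0.00126555, -0.002251  ,  0.00019473, -0.00014204,
       -0.00010408]), 'effort': array([ 1.98412374e-03, -4.34447694e+01, -2.46492362e+01, -1.71057168e-04,
        4.61353397e-03,  5.02908648e-06]), 'tool_pos': array([ 0.16455531, -0.49841383,  0.40407258]), 'eef_rot': array([-3.14015492e+00, -2.28545577e-04,  3.18822784e-01]), 'ft_force': array([-0.67624659, -0.41227764,  0.97574144]), 'ft_torque': array([-0.04374905, -0.00758385, -0.01707375]), 'grip_force': 0.0, 'finger_gap': 1.0014316972688488}
```

View pics/top0.png

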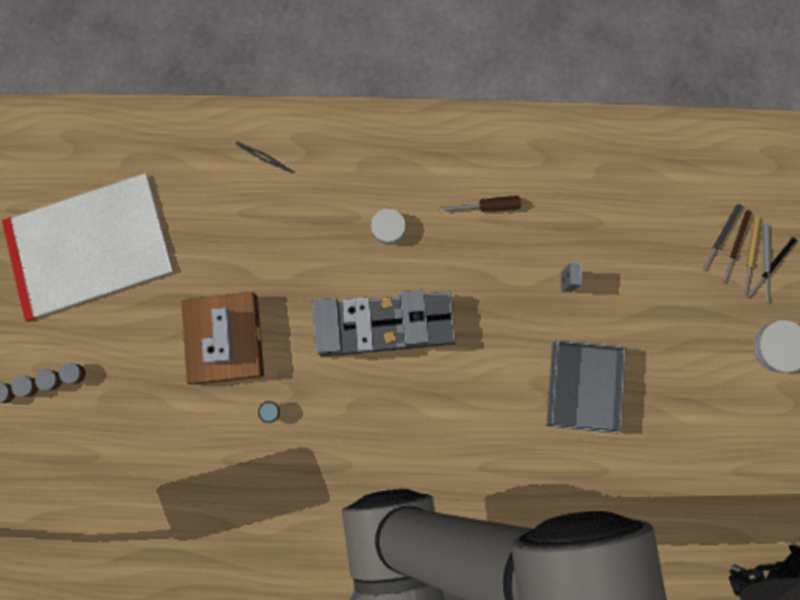

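View pics/scene0.png

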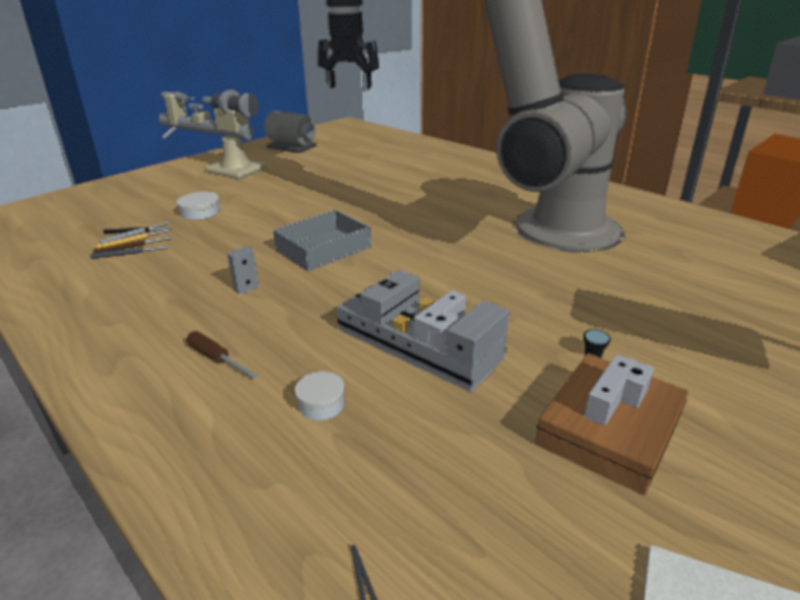

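The top view shows the vice at about (385,322), with its fixed jaw to the left (+y world). The tray is at (587,387), the packing at (572,277), the pot at (388,225), the loupe at (268,411), and the case with the other block at (222,338). Next I'll enlarge the vice.

Run:
```python
from h import *
a=pickle.load(open('top.pkl','rb'));b=pickle.load(open('scene.pkl','rb'))
# top crop cols 190-300 rows 175-235 ; scene crop cols 205-335 rows 165-250
A=cv2.resize(a['img'][178:234,195:297,::-1],(800,440),interpolation=cv2.INTER_CUBIC)
B=cv2.resize(b['img'][165:250,210:332,::-1],(800,557),interpolation=cv2.INTER_CUBIC)
cv2.imwrite('pics/tc.png',A);cv2.imwrite('pics/sc.png',B)
P=cloud(a);Q=cloud(b)
# height components
for nm,C in(('top',P),('scene',Q)):
    z=C[...,2]
    print(nm,'bench z',np.median(z[(abs(z)<.01)]))
    for lo,hi in((.012,.055),(.055,.12)):
        m=((z>lo)&(z<hi)&(C[...,0]>.3)&(C[...,0]<.8)&(abs(C[...,1])<.5)).astype(np.uint8)
        n,l,s,_=cv2.connectedComponentsWithStats(m)
        for i in range(1,n):
            if s[i,4]>25:
                p=C[l==i]; print(lo,s[i].tolist(),np.round(p.min(0),3),np.round(p.max(0),3),'med',np.round(np.median(p,0),3))
```

```text
top bench z 0.0006040722852750369
0.012 [282, 125, 52, 11, 263] [ 0.74  -0.185  0.012] [ 0.771 -0.038  0.032] med [ 0.751 -0.141  0.023]
0.012 [238, 134, 22, 22, 382] [0.674 0.027 0.013] [0.735 0.087 0.038] med [0.704 0.058 0.03 ]
0.012 [96, 156, 10, 9, 29] [0.64  0.47  0.012] [0.664 0.498 0.017] med [0.652 0.48  0.014]
0.012 [359, 171, 10, 16, 62] [ 0.593 -0.279  0.012] [ 0.633 -0.259  0.052] med [ 0.604 -0.261  0.035]
0.012 [116, 187, 52, 59, 2152] [0.409 0.273 0.012] [0.574 0.421 0.055] med [0.491 0.336 0.045]
0.012 [233, 187, 59, 39, 1206] [ 0.471 -0.066  0.012] [0.581 0.092 0.054] med [0.525 0.015 0.045]
0.012 [205, 193, 25, 36, 259] [0.464 0.104 0.015] [0.559 0.171 0.055] med [0.496 0.125 0.045]
0.012 [350, 218, 50, 59, 573] [ 0.344 -0.363  0.012] [ 0.499 -0.231  0.053] med [ 0.425 -0.325  0.038]
0.012 [165, 256, 14, 14, 156] [0.348 0.239 0.024] [0.384 0.276 0.037] med [0.365 0.257 0.031]
0.055 [362, 168, 10, 16, 142] [ 0.593 -0.28   0.055] [ 0.634 -0.259  0.083] med [ 0.612 -0.268  0.075]
0.055 [256, 186, 18, 36, 527] [ 0.483 -0.016  0.055] [0.575 0.032 0.094] med [0.528 0.008
[... 980 characters left out ...]
0.034] med [0.37  0.259 0.031]
0.012 [343, 226, 98, 87, 4311] [0.409 0.271 0.012] [0.575 0.422 0.055] med [0.533 0.365 0.045]
0.012 [189, 238, 32, 27, 683] [0.675 0.027 0.012] [0.736 0.089 0.033] med [0.71  0.065 0.03 ]
0.055 [145, 157, 18, 14, 166] [ 0.595 -0.284  0.055] [ 0.637 -0.26   0.077] med [ 0.619 -0.265  0.07 ]
0.055 [231, 173, 38, 33, 762] [ 0.483 -0.016  0.055] [0.578 0.034 0.09 ] med [0.542 0.02  0.082]
0.055 [265, 186, 61, 45, 1664] [0.464 0.039 0.055] [0.563 0.183 0.087] med [0.53  0.145 0.08 ]
0.055 [252, 202, 10, 8, 53] [0.548 0.047 0.055] [0.566 0.066 0.062] med [0.559 0.059 0.061]
0.055 [375, 227, 44, 42, 994] [0.441 0.32  0.055] [0.539 0.368 0.083] med [0.485 0.347 0.08 ]
```

View pics/tc.png

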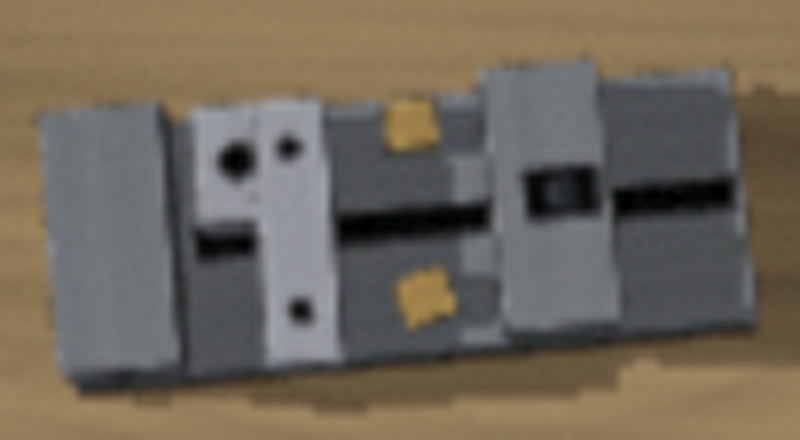

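View pics/sc.png

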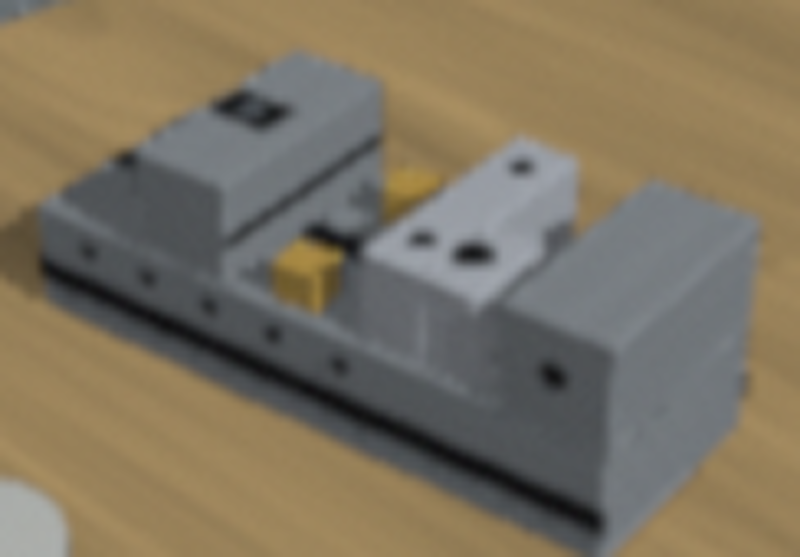

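The block in the vice is left-handed. Its recess is on the vice +y side, nearer the robot, and its full-thickness end is on the far side. The offcuts are at crop pixels (412,125) and (427,297). Next I'll fit the poses.

```bash
cat >> h.py <<'E'
def rect(pts):
    (c,s,a)=cv2.minAreaRect((pts[:,:2]*1000).astype(np.float32)); return np.round(c,1),np.round(s,1),round(a,1)
E
python3 - <<'E'
from h import *
C=[cloud(pickle.load(open(n+'.pkl','rb'))) for n in('top','scene')]
def sel(x0,x1,y0,y1,z0,z1,k=(0,1)):
    o=[]
    for i in k:
        p=C[i].reshape(-1,3); o.append(p[(p[:,0]>x0)&(p[:,0]<x1)&(p[:,1]>y0)&(p[:,1]<y1)&(p[:,2]>z0)&(p[:,2]<z1)])
    return np.vstack(o)
R={'fixed':(.45,.58,.125,.19,.083,.088),'jaw':(.47,.59,-.03,.04,.083,.089),'block':(.46,.57,.065,.135,.077,.083),
'oa':(.54,.57,.04,.068,.057,.064),'ob':(.48,.515,.035,.068,.057,.064),'pack':(.58,.65,-.29,-.25,.073,.078),
'case':(.4,.58,.26,.43,.043,.048),'tray':(.33,.51,-.38,-.22,.040,.050),'vice':(.45,.6,-.08,.19,.035,.095)}
for n,r in R.items():
    for k in((0,),(1,),(0,1)):
        p=sel(*r,k=k)
        if len(p)>5: print(n,k,len(p),*rect(p),'zmed',round(np.median(p[:,2]),4),'mean',np.round(p.mean(0),4))
E
```

```text
fixed (0,) 381 [511.9 150.6] [89.7 53.6] 6.5 zmed 0.0855 mean [0.5105 0.1562 0.0855]
fixed (1,) 525 [511.8 156.6] [91.4 43. ] 7.0 zmed 0.085 mean [0.5145 0.1578 0.085 ]
fixed (0, 1) 906 [512.5 151. ] [91.4 54.4] 6.9 zmed 0.0851 mean [0.5128 0.1571 0.0852]
jaw (0,) 397 [529.2   7.4] [89.8 39.8] 6.9 zmed 0.0858 mean [0.5306 0.0076 0.0859]
jaw (1,) 364 [530.    7.3] [91.2 41.3] 6.9 zmed 0.0853 mean [0.5332 0.009  0.0852]
jaw (0, 1) 761 [529.9   7.3] [91.3 41.3] 6.9 zmed 0.0855 mean [0.5319 0.0083 0.0856]
block (0,) 351 [514.7 107. ] [89.4 55.6] 3.4 zmed 0.0803 mean [0.5203 0.1002 0.0802]
block (1,) 400 [515.2 102.9] [93.7 46.6] 7.1 zmed 0.08 mean [0.5253 0.102  0.08  ]
block (0, 1) 751 [515.  108.2] [93.4 56.3] 5.8 zmed 0.0801 mean [0.5229 0.1011 0.0801]
oa (0,) 35 [556.6  56.1] [14.4 16.4] 1.3 zmed 0.0611 mean [0.556  0.0566 0.0612]
oa (1,) 46 [557.9  56.9] [16.6 17.6] 12.4 zmed 0.0608 mean [0.5584 0.058  0.0604]
oa (0, 1) 81 [557.5  56.4] [16.7 17.9] 8.0 zmed 0.061 mean [0.5573 0.0574 0.0608]
ob (0,) 37 [496.9  49.6] [15.5 16.9] 28.0 zmed 0.0608 mean [0.4965 0.05   0.061 ]
ob (1,) 40 
[... 525 characters left out ...]
[490.5 346.6] [153.5 130.6] 8.2 zmed 0.0456 mean [0.506  0.3551 0.0456]
case (0, 1) 4446 [490.4 346.7] [153.7 130.5] 8.4 zmed 0.0456 mean [0.5013 0.3527 0.0455]
tray (0,) 254 [ 422.1 -297.6] [124.2 150.9] 86.0 zmed 0.0448 mean [ 0.4231 -0.2999  0.0447]
tray (1,) 234 [ 422.8 -298.7] [125.7 151.2] 85.7 zmed 0.0431 mean [ 0.4261 -0.2959  0.0431]
tray (0, 1) 488 [ 422.6 -298.5] [125.9 151.9] 86.0 zmed 0.044 mean [ 0.4245 -0.2979  0.0439]
vice (0,) 3028 [521.9  58.3] [ 94.4 240.3] 7.1 zmed 0.0673 mean [0.5209 0.0605 0.0651]
vice (1,) 3641 [522.3  58.3] [ 96.7 241.1] 7.1 zmed 0.0691 mean [0.536  0.0901 0.0662]
vice (0, 1) 6669 [522.3  58.3] [ 96.7 241.1] 7.1 zmed 0.0689 mean [0.5292 0.0767 0.0657]
```

```bash
cat >> h.py <<'E'
from scipy.spatial.transform import Rotation as Ro
def plan(tgt,yaw,n,hand,dec=2):
    s=get_state(); p=s['tool_pos'].copy(); R=Ro.from_euler('xyz',s['eef_rot'])
    G=Ro.from_euler('xyz',[np.pi,0,yaw]); out=[]
    for i in range(n):
        f=1/(n-i)
        d=np.round(R.inv().apply((np.array(tgt)-p)*f)*100,dec); r=np.round((R.inv()*G).as_rotvec()*f,3)
        out.append([float(x) for x in (*d,*r)]+[hand]); p=p+R.apply(d/100); R=R*Ro.from_rotvec(r)
    for i in range(0,n,8): print('['+','.join(str(o).replace(' ','') for o in out[i:i+8])+']')
    print('at',np.round(s['tool_pos'],4),np.round(s['eef_rot'],3),'clock',s['clock'],'gap',round(s['finger_gap'],3))
E
python3 -c "
from h import *
plan([.557,.0565,.30],1.692,24,105)"
```

```text
[[2.28,-1.68,0.44,-0.0,-0.0,-0.057,105],[2.37,-1.55,0.44,-0.0,-0.0,-0.057,105],[2.45,-1.41,0.44,-0.0,-0.0,-0.057,105],[2.53,-1.27,0.44,-0.0,-0.0,-0.057,105],[2.6,-1.12,0.44,-0.0,-0.0,-0.057,105],[2.66,-0.97,0.44,-0.0,-0.0,-0.057,105],[2.71,-0.82,0.44,-0.0,-0.0,-0.057,105],[2.75,-0.67,0.44,-0.0,-0.0,-0.057,105]]
[[2.79,-0.51,0.43,-0.0,-0.0,-0.057,105],[2.81,-0.35,0.44,-0.0,-0.0,-0.057,105],[2.83,-0.19,0.43,-0.0,-0.0,-0.057,105],[2.83,-0.03,0.44,-0.0,-0.0,-0.057,105],[2.83,0.14,0.43,-0.0,-0.0,-0.057,105],[2.82,0.3,0.44,-0.0,-0.0,-0.057,105],[2.79,0.46,0.43,-0.0,-0.0,-0.058,105],[2.76,0.62,0.44,-0.0,-0.0,-0.057,105]]
[[2.72,0.77,0.43,-0.0,-0.0,-0.058,105],[2.68,0.93,0.44,-0.0,-0.0,-0.057,105],[2.62,1.08,0.43,-0.0,-0.0,-0.058,105],[2.55,1.23,0.44,-0.0,-0.0,-0.057,105],[2.48,1.37,0.43,-0.0,-0.0,-0.058,105],[2.39,1.51,0.44,-0.0,-0.0,-0.057,105],[2.3,1.65,0.43,-0.0,-0.001,-0.058,105],[2.2,1.78,0.44,-0.0,-0.0,-0.057,105]]
at [ 0.1646 -0.4984  0.4041] [-3.14  -0.     0.319] clock 0.1 gap 1.001
```

Call:
apply_moves(commands=[[2.3,-1.7,0.44,0,0,-0.057,105],[2.4,-1.5,0.44,0,0,-0.057,105],[2.45,-1.4,0.44,0,0,-0.057,105],[2.5,-1.3,0.44,0,0,-0.057,105],[2.6,-1.1,0.44,0,0,-0.057,105],[2.7,-1.0,0.44,0,0,-0.057,105],[2.7,-0.8,0.44,0,0,-0.057,105],[2.75,-0.7,0.44,0,0,-0.057,105]])

```text
clock: 0.9
tool_pos: [0.2962, -0.3124, 0.3691]
eef_rot: [-3.141, -0.0, 0.777]
ft_force: [1.0, -0.8, -0.7]
finger_gap: 0.587
grip_force: 0.0
```

Call:
apply_moves(commands=[[2.8,-0.5,0.44,0,0,-0.057,105],[2.8,-0.35,0.44,0,0,-0.057,105],[2.8,-0.2,0.44,0,0,-0.057,105],[2.8,0,0.44,0,0,-0.057,105],[2.8,0.15,0.44,0,0,-0.057,105],[2.8,0.3,0.44,0,0,-0.057,105],[2.8,0.45,0.44,0,0,-0.057,105],[2.75,0.6,0.44,0,0,-0.057,105]])

```text
clock: 1.7
tool_pos: [0.4266, -0.1285, 0.3339]
eef_rot: [-3.141, 0.0, 1.233]
ft_force: [-0.6, -0.3, -0.1]
finger_gap: 0.588
grip_force: 0.0
```

```bash
python3 -c "
from h import *
plan([.557,.0565,.30],1.692,8,105)"
```

```text
[[2.72,0.77,0.42,-0.0,-0.0,-0.057,105],[2.67,0.93,0.42,-0.0,-0.0,-0.057,105],[2.62,1.08,0.42,-0.0,-0.0,-0.057,105],[2.55,1.22,0.43,-0.0,-0.0,-0.058,105],[2.48,1.37,0.42,-0.0,-0.0,-0.057,105],[2.39,1.51,0.43,-0.0,-0.0,-0.058,105],[2.3,1.64,0.42,-0.0,-0.0,-0.057,105],[2.21,1.77,0.43,-0.0,-0.0,-0.058,105]]
at [ 0.4266 -0.1285  0.3339] [-3.141  0.     1.233] clock 1.7 gap 0.588
```

Gap 0.588 is a 50 mm opening, as planned. Tracking is good.

Call:
apply_moves(commands=[[2.7,0.8,0.42,0,0,-0.057,105],[2.7,0.9,0.42,0,0,-0.057,105],[2.6,1.1,0.42,0,0,-0.057,105],[2.55,1.2,0.42,0,0,-0.058,105],[2.5,1.4,0.42,0,0,-0.057,105],[2.4,1.5,0.43,0,0,-0.058,105],[2.3,1.65,0.42,0,0,-0.057,105],[2.2,1.75,0.43,0,0,-0.058,105]])

```text
clock: 2.5
tool_pos: [0.5575, 0.0562, 0.2999]
eef_rot: [-3.141, 0.0, 1.692]
ft_force: [0.8, -0.5, -0.1]
finger_gap: 0.59
grip_force: 0.0
```

```bash
python3 -c "
from h import *
plan([.557,.0565,.221],1.692,4,105)"
```

```text
[[0.01,-0.01,1.97,-0.0,0.0,0.0,105],[0.01,-0.01,1.97,-0.0,0.0,0.0,105],[0.01,-0.01,1.97,-0.0,0.0,0.0,105],[0.0,-0.01,1.98,-0.001,0.0,0.0,105]]
at [0.5575 0.0562 0.2999] [-3.141  0.     1.692] clock 2.5 gap 0.59
```

Call:
apply_moves(commands=[[0,0,2.0,0,0,0,105],[0,0,2.0,0,0,0,105],[0,0,2.0,0,0,0,105],[0,0,1.4,0,0,0,105],[0,0,0.5,0,0,0,105],[0,0,0,0,0,0,255],[0,0,0,0,0,0,255],[0,0,0,0,0,0,255]])

```text
clock: 3.3
tool_pos: [0.5574, 0.0551, 0.2226]
eef_rot: [3.14, 0.0, 1.69]
ft_force: [0.2, 0.3, -0.3]
finger_gap: 0.166
grip_force: 59.6
```

Call:
apply_moves(commands=[[0,0,0,0,0,0,255],[0,0,0,0,0,0,255],[0,0,-1.5,0,0,0,255],[0,0,-2.5,0,0,0,255],[0,0,-2.5,0,0,0,255],[0,0,-2.5,0,0,0,255]])

```text
clock: 3.9
tool_pos: [0.5568, 0.0552, 0.3123]
eef_rot: [-3.141, 0.0, 1.69]
ft_force: [0.3, -0.4, -0.1]
finger_gap: 0.168
grip_force: 59.7
```

Run:
```python
from h import *
plan([.43,-.28,.29],1.6,15,255)
c=snap('scene'); cv2.imwrite('pics/g1.png',cv2.resize(c['img'][110:260,180:340,::-1],(640,600)))
```

```text
[[-2.12,-1.1,0.15,-0.0,0.0,0.006,255],[-2.12,-1.09,0.15,-0.0,0.0,0.006,255],[-2.13,-1.08,0.15,-0.0,0.0,0.006,255],[-2.14,-1.07,0.15,-0.0,0.0,0.006,255],[-2.14,-1.05,0.15,-0.0,0.0,0.006,255],[-2.15,-1.04,0.15,-0.0,0.0,0.006,255],[-2.16,-1.03,0.15,-0.0,0.0,0.006,255],[-2.16,-1.02,0.15,-0.0,0.0,0.006,255]]
[[-2.17,-1.0,0.15,-0.0,0.0,0.006,255],[-2.18,-0.99,0.15,-0.0,0.0,0.006,255],[-2.18,-0.98,0.15,-0.0,0.0,0.006,255],[-2.19,-0.96,0.15,-0.0,0.0,0.006,255],[-2.19,-0.95,0.15,-0.0,0.0,0.006,255],[-2.2,-0.94,0.15,-0.0,0.0,0.006,255],[-2.2,-0.92,0.14,-0.001,0.0,0.006,255]]
at [0.5568 0.0552 0.3123] [-3.141  0.     1.69 ] clock 3.9 gap 0.168
```

Call:
apply_moves(commands=[[-2.2,-1.0,0.1,0,0,0,255],[-2.2,-1.0,0.1,0,0,0,255],[-2.2,-1.0,0.1,0,0,0,255],[-2.2,-1.0,0.1,0,0,0,255],[-2.2,-1.0,0.1,0,0,0,255],[-2.2,-1.0,0.1,0,0,0,255],[-2.2,-1.0,0.1,0,0,0,255],[-2.2,-1.0,0.1,0,0,0,255]])

```text
clock: 4.75
tool_pos: [0.498, -0.13, 0.3034]
eef_rot: [-3.142, 0.0, 1.69]
ft_force: [0.1, 0.2, -0.1]
finger_gap: 0.168
grip_force: 59.7
```

Call:
apply_moves(commands=[[-2.2,-1.0,0.1,0,0,0,255],[-2.2,-1.0,0.1,0,0,0,255],[-2.2,-1.0,0.1,0,0,0,255],[-2.2,-1.0,0.1,0,0,0,255],[-2.2,-1.0,0.1,0,0,0,255],[-2.2,-1.0,0.1,0,0,0,255],[-2.2,-1.0,0.1,0,0,0,255],[0,0,0,0,0,0,255]])

```text
clock: 5.55
tool_pos: [0.4465, -0.2926, 0.2963]
eef_rot: [-3.141, 0.001, 1.687]
ft_force: [0.2, -0.0, -1.0]
finger_gap: 0.165
grip_force: 59.7
```

Call:
apply_moves(commands=[[0,0,2.5,0,0,0,255],[0,0,2.5,0,0,0,255],[0,0,2.5,0,0,0,255],[0,0,1.5,0,0,0,255],[0,0,0,0,0,0,255],[0,0,0,0,0,0,150],[0,0,0,0,0,0,120],[0,0,0,0,0,0,105]])

```text
clock: 6.35
tool_pos: [0.4476, -0.2904, 0.2076]
eef_rot: [3.14, 0.002, 1.69]
ft_force: [0.3, 0.1, 0.6]
finger_gap: 0.586
grip_force: 0.0
```

Call:
apply_moves(commands=[[0,0,-2,0,0,0,105],[0,0,-3,0,0,0,105],[0,0,-4,0,0,0,105]])

```text
clock: 6.65
tool_pos: [0.4469, -0.29, 0.297]
eef_rot: [-3.14, -0.002, 1.69]
ft_force: [0.4, -0.5, 0.2]
finger_gap: 0.591
grip_force: 0.0
```

```bash
python3 -c "
from h import *
plan([.4975,.0495,.29],1.692,12,105)
C=cloud(snap('top')).reshape(-1,3);m=(abs(C[:,0]-.423)<.068)&(abs(C[:,1]+.298)<.052)&(C[:,2]>.012)&(C[:,2]<.04)
print(m.sum(),np.round(np.median(C[m],0),3))"
```

```text
[[2.76,0.75,0.06,-0.0,-0.0,-0.0,105],[2.76,0.75,0.06,-0.0,-0.0,-0.0,105],[2.76,0.76,0.06,-0.0,-0.0,-0.0,105],[2.76,0.75,0.06,-0.0,-0.0,-0.0,105],[2.76,0.76,0.06,-0.0,-0.0,-0.0,105],[2.76,0.75,0.06,-0.0,-0.0,-0.0,105],[2.76,0.76,0.06,-0.0,-0.0,-0.0,105],[2.76,0.75,0.06,-0.0,-0.0,-0.0,105]]
[[2.76,0.76,0.07,-0.0,-0.0,-0.001,105],[2.76,0.76,0.06,-0.001,-0.001,-0.0,105],[2.75,0.75,0.06,-0.0,-0.0,-0.001,105],[2.76,0.76,0.07,-0.001,-0.001,-0.0,105]]
at [ 0.4469 -0.29    0.297 ] [-3.14e+00 -2.00e-03  1.69e+00] clock 6.65 gap 0.591
31 [ 0.452 -0.284  0.019]
```

Offcut A is in the tray at height 0.019 (its top face). Now offcut B.

Call:
apply_moves(commands=[[2.75,0.75,0,0,0,0,105],[2.75,0.75,0,0,0,0,105],[2.75,0.75,0,0,0,0,105],[2.75,0.75,0,0,0,0,105],[2.75,0.75,0,0,0,0,105],[2.75,0.75,0,0,0,0,105],[2.75,0.75,0,0,0,0,105],[2.75,0.75,0,0,0,0,105]])

```text
clock: 7.5
tool_pos: [0.4808, -0.0636, 0.2972]
eef_rot: [3.14, 0.001, 1.69]
ft_force: [0.2, -0.1, -0.3]
finger_gap: 0.589
grip_force: 0.0
```

Call:
apply_moves(commands=[[2.75,0.75,0,0,0,0,105],[2.75,0.75,0,0,0,0,105],[2.75,0.75,0,0,0,0,105],[2.75,0.75,0,0,0,0,105],[0,0,0,0,0,0,105]])

```text
clock: 8.0
tool_pos: [0.4976, 0.0506, 0.2972]
eef_rot: [3.14, -0.0, 1.693]
ft_force: [0.0, -0.5, -0.3]
finger_gap: 0.584
grip_force: 0.0
```

```bash
python3 -c "
from h import *
plan([.4975,.0495,.2212],1.692,4,105)"
```

```text
[[-0.03,-0.01,1.9,0.0,-0.0,0.0,105],[-0.03,-0.01,1.9,0.001,-0.0,0.0,105],[-0.02,-0.01,1.9,0.0,-0.0,0.0,105],[-0.03,-0.0,1.9,0.001,-0.0,0.001,105]]
at [0.4976 0.0506 0.2972] [ 3.14  -0.     1.693] clock 8.0 gap 0.584
```

Call:
apply_moves(commands=[[-0.05,0,2.0,0,0,0,105],[-0.05,0,2.0,0,0,0,105],[0,0,2.0,0,0,0,105],[0,0,1.1,0,0,0,105],[0,0,0.5,0,0,0,105],[0,0,0,0,0,0,255],[0,0,0,0,0,0,255],[0,0,0,0,0,0,255]])

```text
clock: 8.8
tool_pos: [0.498, 0.0469, 0.2215]
eef_rot: [3.14, 0.001, 1.69]
ft_force: [-1.0, 0.0, 2.7]
finger_gap: 0.178
grip_force: 58.5
```

Call:
apply_moves(commands=[[0,0,0,0,0,0,255],[0,0,0,0,0,0,255],[0,0,-1.5,0,0,0,255],[0,0,-2.5,0,0,0,255],[0,0,-2.5,0,0,0,255],[0,0,-1.5,0,0,0,255]])

```text
clock: 9.4
tool_pos: [0.4978, 0.0471, 0.3024]
eef_rot: [3.139, 0.001, 1.69]
ft_force: [0.2, 0.7, -1.8]
finger_gap: 0.177
grip_force: 58.6
```

```bash
python3 -c "
from h import *
plan([.40,-.305,.297],1.692,15,255)"
```

```text
[[-2.25,-0.93,0.04,0.0,0.0,-0.0,255],[-2.25,-0.93,0.03,0.0,0.0,-0.0,255],[-2.25,-0.93,0.04,0.0,0.0,-0.0,255],[-2.25,-0.93,0.03,0.0,0.0,-0.0,255],[-2.25,-0.93,0.04,0.0,0.0,-0.0,255],[-2.25,-0.92,0.03,0.0,0.0,-0.0,255],[-2.26,-0.93,0.04,0.0,0.0,-0.0,255],[-2.25,-0.92,0.03,0.0,0.0,-0.0,255]]
[[-2.26,-0.93,0.04,0.0,0.0,-0.0,255],[-2.25,-0.92,0.03,0.0,0.0,-0.0,255],[-2.26,-0.93,0.04,0.0,0.0,-0.0,255],[-2.25,-0.92,0.03,0.001,0.0,-0.001,255],[-2.25,-0.93,0.04,0.0,0.0,-0.0,255],[-2.26,-0.93,0.03,0.001,0.0,-0.001,255],[-2.25,-0.92,0.04,0.0,0.001,-0.0,255]]
at [0.4978 0.0471 0.3024] [3.139e+00 1.000e-03 1.690e+00] clock 9.4 gap 0.177
```

Call:
apply_moves(commands=[[-2.25,-0.93,0,0,0,0,255],[-2.25,-0.93,0,0,0,0,255],[-2.25,-0.93,0,0,0,0,255],[-2.25,-0.93,0,0,0,0,255],[-2.25,-0.93,0,0,0,0,255],[-2.25,-0.93,0,0,0,0,255],[-2.25,-0.93,0,0,0,0,255],[-2.25,-0.93,0,0,0,0,255]])

```text
clock: 10.2
tool_pos: [0.4447, -0.1414, 0.3007]
eef_rot: [3.141, 0.0, 1.69]
ft_force: [-0.3, -0.6, -0.1]
finger_gap: 0.177
grip_force: 58.6
```

Call:
apply_moves(commands=[[-2.25,-0.93,0,0,0,0,255],[-2.25,-0.93,0,0,0,0,255],[-2.25,-0.93,0,0,0,0,255],[-2.25,-0.93,0,0,0,0,255],[-2.25,-0.93,0,0,0,0,255],[-2.25,-0.93,0,0,0,0,255],[-2.25,-0.93,0,0,0,0,255],[0,0,0,0,0,0,255]])

```text
clock: 11.0
tool_pos: [0.3985, -0.3069, 0.3007]
eef_rot: [3.141, 0.002, 1.687]
ft_force: [-0.2, 0.2, 0.4]
finger_gap: 0.182
grip_force: 58.7
```

Call:
apply_moves(commands=[[0,0,2.5,0,0,0,255],[0,0,2.5,0,0,0,255],[0,0,2.5,0,0,0,255],[0,0,2.0,0,0,0,255],[0,0,0,0,0,0,255],[0,0,0,0,0,0,160],[0,0,0,0,0,0,130],[0,0,0,0,0,0,130]])

```text
clock: 11.8
tool_pos: [0.3995, -0.3048, 0.2067]
eef_rot: [3.14, 0.002, 1.69]
ft_force: [0.5, 0.1, -0.3]
finger_gap: 0.492
grip_force: 0.0
```

Call:
apply_moves(commands=[[0,0,-2,0,0,0,130],[0,0,-3,0,0,0,130],[0,0,-4,0,0,0,130]])

```text
clock: 12.1
tool_pos: [0.3988, -0.3043, 0.2962]
eef_rot: [-3.14, -0.002, 1.69]
ft_force: [1.6, -0.5, -0.6]
finger_gap: 0.491
grip_force: 0.0
```

Run:
```python
from h import *
C=cloud(snap('top')).reshape(-1,3);m=(abs(C[:,0]-.423)<.068)&(abs(C[:,1]+.298)<.052)&(C[:,2]>.012)&(C[:,2]<.04)
for k in(C[m&(C[:,0]>.43)],C[m&(C[:,0]<.43)]): print(len(k),np.round(np.median(k,0),3))
C=np.vstack([C,cloud(snap('scene')).reshape(-1,3)])
m=(abs(C[:,0]-.615)<.04)&(abs(C[:,1]+.27)<.03)&(C[:,2]>.072)&(C[:,2]<.079);print(rect(C[m]))
plan([.6145,-.2705,.33],.03,14,60)
```

```text
46 [ 0.45  -0.287  0.02 ]
42 [ 0.401 -0.3    0.019]
(array([ 614.7, -271. ]), array([23. , 42.2]), 89.1)
[[0.07,1.55,-0.2,0.001,0.0,0.119,60],[0.25,1.53,-0.2,0.001,0.0,0.119,60],[0.43,1.49,-0.2,0.001,0.0,0.118,60],[0.6,1.43,-0.2,0.001,0.0,0.119,60],[0.77,1.35,-0.2,0.001,0.0,0.118,60],[0.92,1.25,-0.2,0.001,0.0,0.119,60],[1.06,1.13,-0.21,0.001,0.0,0.118,60],[1.19,1.0,-0.21,0.001,0.0,0.119,60]]
[[1.3,0.85,-0.21,0.001,0.0,0.118,60],[1.39,0.69,-0.21,0.001,0.0,0.119,60],[1.46,0.52,-0.21,0.001,0.0,0.118,60],[1.51,0.35,-0.21,0.001,0.001,0.119,60],[1.54,0.16,-0.2,0.001,0.0,0.118,60],[1.55,-0.02,-0.2,0.0,0.001,0.119,60]]
at [ 0.4002 -0.3056  0.3011] [3.135 0.009 1.69 ] clock 12.2 gap 0.493
```

Call:
apply_moves(commands=[[0.1,1.55,-0.2,0,0,0.12,80],[0.25,1.5,-0.2,0,0,0.12,80],[0.4,1.5,-0.2,0,0,0.12,80],[0.6,1.4,-0.2,0,0,0.12,80],[0.8,1.35,-0.2,0,0,0.12,80],[0.9,1.25,-0.2,0,0,0.12,80],[1.05,1.15,-0.2,0,0,0.12,80],[1.2,1.0,-0.2,0,0,0.12,80]])

```text
clock: 13.0
tool_pos: [0.5219, -0.285, 0.3116]
eef_rot: [3.141, -0.0, 0.725]
ft_force: [1.4, -0.4, 0.2]
finger_gap: 0.684
grip_force: 0.0
```

Call:
apply_moves(commands=[[1.3,0.85,-0.2,0,0,0.12,80],[1.4,0.7,-0.2,0,0,0.12,80],[1.45,0.5,-0.2,0,0,0.12,80],[1.5,0.35,-0.2,0,0,0.12,80],[1.55,0.15,-0.2,0,0,0.12,80],[1.5,0,-0.2,0,0,0.12,80],[0,0,0,0,0,0,80]])

```text
clock: 13.7
tool_pos: [0.6139, -0.2712, 0.3235]
eef_rot: [3.141, -0.001, 0.01]
ft_force: [-0.1, -0.4, -0.6]
finger_gap: 0.689
grip_force: 0.0
```

```bash
python3 -c "
from h import *
plan([.6145,-.2705,.25],.0,2,80)"
```

```text
[[0.02,-0.03,3.67,0.0,-0.001,0.005,80],[0.03,-0.04,3.68,0.0,-0.0,0.005,80]]
at [ 0.6139 -0.2712  0.3235] [ 3.141e+00 -1.000e-03  1.000e-02] clock 13.7 gap 0.689
```

Call:
apply_moves(commands=[[0.05,-0.05,3.0,0,0,0.01,80],[0,0,3.0,0,0,0,80],[0,0,2.5,0,0,0,80],[0,0,1.4,0,0,0,80],[0,0,0.4,0,0,0,80],[0,0,0,0,0,0,80],[0,0,0,0,0,0,160],[0,0,0,0,0,0,220]])

```text
clock: 14.5
tool_pos: [0.6137, -0.2714, 0.222]
eef_rot: [3.14, -0.002, 0.0]
ft_force: [0.3, 1.2, -1.3]
finger_gap: 0.358
grip_force: 0.0
```

Call:
apply_moves(commands=[[0,0,0,0,0,0,255],[0,0,0,0,0,0,255],[0,0,0,0,0,0,255],[0,0,0,0,0,0,255]])

```text
clock: 14.9
tool_pos: [0.6138, -0.2714, 0.222]
eef_rot: [3.14, -0.002, -0.0]
ft_force: [-0.8, 0.2, 5.6]
finger_gap: 0.222
grip_force: 59.9
```

Run:
```python
from h import *
s=get_state();print(s['tool_pos'],s['eef_rot'],s['ft_force'])
```

```text
[ 0.61375511 -0.27143249  0.22197392] [ 3.14012178e+00 -2.32980357e-03 -5.77894875e-05] [-0.81704238  0.1875963   5.55624376]
```

Call:
apply_moves(commands=[[0,0,-0.5,0,0,0,255],[0,0,-1.5,0,0,0,255],[0,0,-2.5,0,0,0,255],[0,0,-3.0,0,0,0,255],[0,0,-3.0,0,0,0,255],[0,0,-2.5,0,0,0,255],[0,0,-1.0,0,0,0,255]])

```text
clock: 15.6
tool_pos: [0.6135, -0.2712, 0.3641]
eef_rot: [3.139, -0.004, -0.0]
ft_force: [0.1, -0.7, -3.5]
finger_gap: 0.227
grip_force: 58.8
```

```bash
python3 -c "
from h import *
plan([.491,.120,.36],.1215,16,255)
c=snap('scene'); cv2.imwrite('pics/g1.png',cv2.resize(c['img'][60:260,60:340,::-1],(800,571)))"
```

```text
[[-0.77,-2.44,0.02,0.0,-0.0,-0.008,255],[-0.75,-2.45,0.02,0.0,-0.0,-0.008,255],[-0.73,-2.46,0.02,0.0,-0.0,-0.008,255],[-0.71,-2.46,0.02,0.0,-0.0,-0.008,255],[-0.69,-2.47,0.02,0.0,-0.0,-0.007,255],[-0.67,-2.47,0.02,0.0,-0.0,-0.008,255],[-0.65,-2.48,0.01,0.0,-0.0,-0.007,255],[-0.63,-2.48,0.02,0.0,-0.0,-0.008,255]]
[[-0.61,-2.49,0.01,0.0,-0.0,-0.007,255],[-0.59,-2.49,0.02,0.0,-0.001,-0.008,255],[-0.57,-2.5,0.02,0.0,-0.0,-0.007,255],[-0.56,-2.5,0.01,0.001,-0.001,-0.008,255],[-0.54,-2.51,0.02,0.0,-0.0,-0.007,255],[-0.52,-2.51,0.02,0.001,-0.001,-0.008,255],[-0.5,-2.51,0.02,0.0,-0.0,-0.007,255],[-0.48,-2.52,0.02,0.001,-0.001,-0.008,255]]
at [ 0.6135 -0.2712  0.3641] [ 3.139 -0.004 -0.   ] clock 15.6 gap 0.227
```

View pics/g1.png

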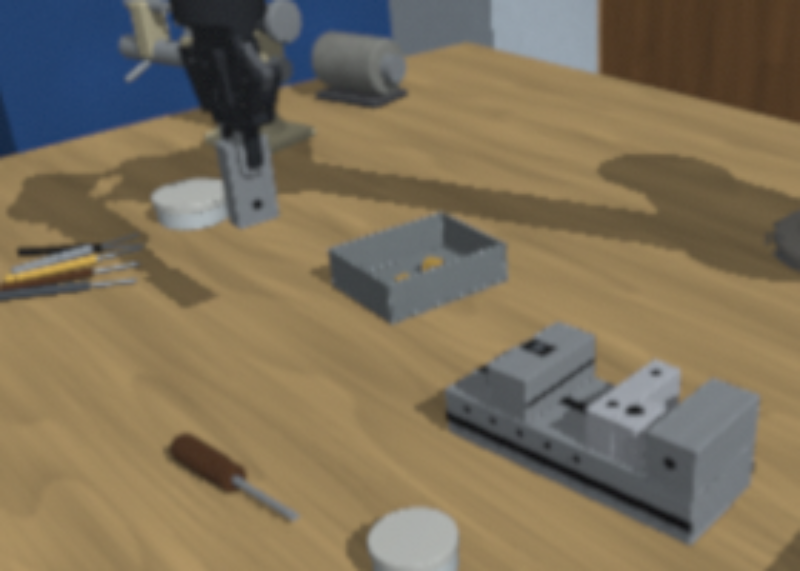

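The packing is held upright at (247,180), the offcuts are in the tray at about (425,265), and the bed between jaw and block is clear. I'll carry the packing over.

Call:
apply_moves(commands=[[-0.75,-2.45,0,0,0,-0.008,255],[-0.75,-2.45,0,0,0,-0.008,255],[-0.75,-2.45,0,0,0,-0.008,255],[-0.7,-2.45,0,0,0,-0.008,255],[-0.7,-2.45,0,0,0,-0.008,255],[-0.7,-2.45,0,0,0,-0.008,255],[-0.65,-2.5,0,0,0,-0.008,255],[-0.65,-2.5,0,0,0,-0.008,255]])

```text
clock: 16.45
tool_pos: [0.5506, -0.0748, 0.3591]
eef_rot: [-3.141, 0.003, 0.064]
ft_force: [-0.2, 0.1, -4.1]
finger_gap: 0.223
grip_force: 59.1
```

Call:
apply_moves(commands=[[-0.6,-2.5,0,0,0,-0.008,255],[-0.6,-2.5,0,0,0,-0.008,255],[-0.6,-2.5,0,0,0,-0.008,255],[-0.55,-2.5,0,0,0,-0.008,255],[-0.55,-2.5,0,0,0,-0.007,255],[-0.5,-2.5,0,0,0,-0.007,255],[-0.5,-2.5,0,0,0,-0.007,255],[-0.4,-2.2,0,0,0,-0.007,255]])

```text
clock: 17.25
tool_pos: [0.4898, 0.1176, 0.3593]
eef_rot: [-3.141, 0.003, 0.124]
ft_force: [0.8, -0.5, -4.0]
finger_gap: 0.219
grip_force: 59.1
```

Call:
apply_moves(commands=[[0,0,0,0,0,0,255],[0,0,0,0,0,0,255]])

```text
clock: 17.45
tool_pos: [0.4904, 0.1167, 0.3597]
eef_rot: [3.141, 0.002, 0.125]
ft_force: [-0.6, -0.1, -3.5]
finger_gap: 0.22
grip_force: 59.4
```

Run:
```python
from h import *
plan([.491,.120,.31],.1215,3,255)
c=snap('scene'); C=cloud(c)
p=C.reshape(-1,3)
# block top + fixed jaw far: vice coords
x=np.array([-.121,.9927]);y=np.array([-.9927,-.121]);o=np.array([.523,.0583])
d=p[:,:2]-o; v=np.c_[d@x,d@y,p[:,2]]*1000
for nm,z0,z1,y0,y1,a,b in(('blk far',79,82,-40,-12,15,75),('blk thin',79,82,10,40,15,75),('fix',83.5,87,-40,40,70,130),('jaw',83.5,87,-40,-5,-85,0)):
    m=(v[:,2]>z0)&(v[:,2]<z1)&(v[:,1]>y0)&(v[:,1]<y1)&(v[:,0]>a)&(v[:,0]<b); print(nm,m.sum(),np.round(np.percentile(v[m,0],[1,99]),1) if m.sum() else '')
m=(v[:,2]>79)&(v[:,2]<82)&(v[:,0]>20)&(v[:,0]<60)&(abs(v[:,1])<70); print('blk y',np.round(np.percentile(v[m,1],[1,99]),1))
cv2.imwrite('pics/g2.png',cv2.resize(c['img'][80:260,200:360,::-1],(640,600)))
```

```text
[[0.04,-0.11,1.66,0.0,0.001,0.001,255],[0.03,-0.1,1.65,0.0,0.0,0.001,255],[0.04,-0.11,1.66,0.0,0.001,0.002,255]]
at [0.4904 0.1167 0.3597] [3.141e+00 2.000e-03 1.250e-01] clock 17.45 gap 0.22
blk far 150 [23.6 67.9]
blk thin 77 [24.1 49.1]
fix 450 [ 78.9 119.8]
jaw 152 [-70.6 -30.9]
blk y [-42.9  45.9]
```

View pics/g2.png

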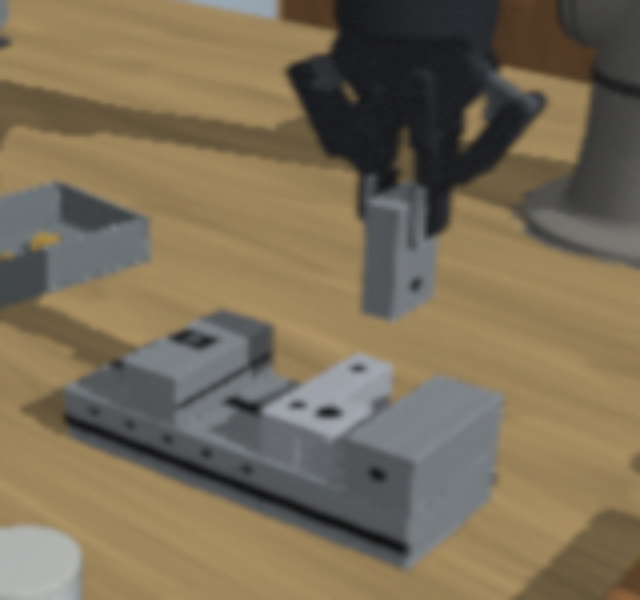

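Call:
apply_moves(commands=[[0.05,-0.15,1.0,0,0,0.003,255],[0.05,-0.15,1.5,0,0,0,255],[0,0,1.5,0,0,0,255],[0,0,0.5,0,0,0,255],[0,0,0,0,0,0,255],[0,0,0,0,0,0,255]])

```text
clock: 18.1
tool_pos: [0.4917, 0.1193, 0.3157]
eef_rot: [3.141, -0.0, 0.12]
ft_force: [0.7, -0.1, -4.5]
finger_gap: 0.218
grip_force: 59.3
```

Run:
```python
from h import *
plan([.491,.120,.268],.1215,4,255)
c=snap('scene'); p=cloud(c).reshape(-1,3)
x=np.array([-.121,.9927]);y=np.array([-.9927,-.121]);o=np.array([.523,.0583])
d=p[:,:2]-o; v=np.c_[d@x,d@y,p[:,2]]*1000
m=(v[:,2]>98)&(v[:,2]<130)&(v[:,1]>-20)&(v[:,1]<70)&(v[:,0]>40)&(v[:,0]<95)
print(m.sum(),np.round(np.percentile(v[m],[1,5,50,95,99],axis=0),1))
```

```text
[[-0.02,-0.02,1.19,0.0,-0.0,-0.0,255],[-0.01,-0.02,1.19,0.0,-0.0,-0.0,255],[-0.02,-0.02,1.2,0.0,-0.0,-0.001,255],[-0.01,-0.02,1.19,0.0,-0.0,-0.0,255]]
at [0.4917 0.1193 0.3157] [ 3.141 -0.     0.12 ] clock 18.1 gap 0.218
239 [[ 53.4   1.9  98.3]
 [ 55.8   2.8  99.4]
 [ 72.6   6.  114.4]
 [ 74.2  39.4 128.7]
 [ 74.6  42.1 129.8]]
```

Call:
apply_moves(commands=[[0,0,1.0,0,0,0,255],[0,0,1.0,0,0,0,255],[0,0,1.0,0,0,0,255],[0,0,0.8,0,0,0,255],[0,0,0.5,0,0,0,255],[0,0,0.3,0,0,0,255],[0,0,0,0,0,0,255],[0,0,0,0,0,0,255]])

```text
clock: 18.95
tool_pos: [0.4915, 0.1196, 0.2697]
eef_rot: [3.142, -0.001, 0.121]
ft_force: [-0.6, -0.4, -4.3]
finger_gap: 0.223
grip_force: 59.5
```

Call:
apply_moves(commands=[[0,0,0.1,0,0,0,255],[0,0,0.1,0,0,0,255],[0,0,0,0,0,0,255]])

```text
clock: 19.25
tool_pos: [0.4913, 0.1196, 0.2675]
eef_rot: [3.141, -0.0, 0.121]
ft_force: [-0.4, -0.1, -4.1]
finger_gap: 0.224
grip_force: 59.5
```

Call:
apply_moves(commands=[[0,0,0.05,0,0,0,255],[0,0,0,0,0,0,255]])

```text
clock: 19.45
tool_pos: [0.4914, 0.1196, 0.267]
eef_rot: [3.141, -0.0, 0.121]
ft_force: [0.6, 0.4, -4.2]
finger_gap: 0.226
grip_force: 59.5
```

Call:
apply_moves(commands=[[0,0,0.05,0,0,0,255],[0,0,0,0,0,0,255]])

```text
clock: 19.65
tool_pos: [0.4914, 0.1196, 0.2669]
eef_rot: [3.142, -0.0, 0.121]
ft_force: [-2.7, 0.0, 2.6]
finger_gap: 0.22
grip_force: 60.3
```

Call:
apply_moves(commands=[[0,0,0.05,0,0,0,255],[0,0,0,0,0,0,255]])

```text
clock: 19.85
tool_pos: [0.4913, 0.1196, 0.2669]
eef_rot: [3.141, -0.001, 0.121]
ft_force: [-4.8, -0.1, 8.1]
finger_gap: 0.222
grip_force: 61.2
```

Touchdown. I'll release gently, rise, and look.

Call:
apply_moves(commands=[[0,0,-0.05,0,0,0,220],[0,0,0,0,0,0,180],[0,0,0,0,0,0,140],[0,0,0,0,0,0,120],[0,0,-1.0,0,0,0,120],[0,0,-2.0,0,0,0,120],[0,0,-3.0,0,0,0,120],[0,0,-3.0,0,0,0,120]])

```text
clock: 20.65
tool_pos: [0.4913, 0.1196, 0.3579]
eef_rot: [3.142, 0.0, 0.121]
ft_force: [1.0, -0.0, -0.3]
finger_gap: 0.529
grip_force: 0.0
```

Run:
```python
from h import *
c=snap('scene'); p=cloud(c).reshape(-1,3)
x=np.array([-.121,.9927]);y=np.array([-.9927,-.121]);o=np.array([.523,.0583])
d=p[:,:2]-o; v=np.c_[d@x,d@y,p[:,2]]*1000
m=(v[:,2]>117)&(v[:,2]<124)&(v[:,1]>-20)&(v[:,1]<70)&(v[:,0]>40)&(v[:,0]<95)
print(m.sum(),np.round(np.percentile(v[m],[1,50,99],axis=0),1),rect(v[m]/1000))
cv2.imwrite('pics/g3.png',cv2.resize(c['img'][110:260,200:360,::-1],(640,600)))
# behind jaw: vice coords (-95, 0), yaw so tool y along vice x
t=o+x*-.096; print(t)
plan([*t,.36],.1215,10,255)
```

```text
111 [[ 54.    2.8 117.1]
 [ 65.8  20.9 120. ]
 [ 74.8  42.9 121.5]] (array([64.4, 22.3]), array([20.9, 42. ]), 0.3)
[ 0.534616  -0.0369992]
[[0.23,1.61,0.03,0.0,-0.001,-0.0,255],[0.23,1.61,0.03,0.0,-0.001,-0.0,255],[0.23,1.61,0.03,0.0,-0.001,-0.0,255],[0.23,1.61,0.03,0.0,-0.001,-0.0,255],[0.23,1.61,0.04,0.0,-0.001,-0.0,255],[0.23,1.6,0.03,0.0,-0.001,-0.0,255],[0.23,1.61,0.03,0.0,-0.001,-0.0,255],[0.23,1.6,0.04,0.0,-0.001,-0.0,255]]
[[0.23,1.61,0.03,0.0,-0.0,-0.0,255],[0.23,1.6,0.04,0.0,-0.001,-0.001,255]]
at [0.4923 0.1198 0.3631] [ 3.141 -0.009  0.121] clock 20.7 gap 0.53
```

View pics/g3.png

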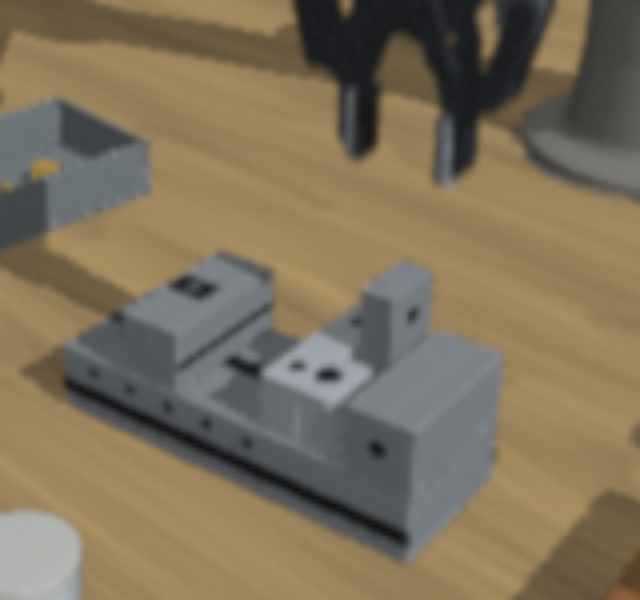

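The packing stands upright in the recess at (395,315). I'll go behind the sliding jaw with the fingers shut.

Call:
apply_moves(commands=[[0.2,2.0,0,0,0,0,255],[0.3,2.0,0,0,0,0,255],[0.3,2.0,0,0,0,0,255],[0.3,2.0,0,0,0,0,255],[0.3,2.0,0,0,0,0,255],[0.3,2.0,0,0,0,0,255],[0.3,2.0,0,0,0,0,255],[0.3,2.0,0,0,0,0,255]])

```text
clock: 21.5
tool_pos: [0.5337, -0.0373, 0.3571]
eef_rot: [3.141, -0.001, 0.121]
ft_force: [0.6, -0.0, 0.6]
finger_gap: -0.0
grip_force: 0.0
```

Call:
apply_moves(commands=[[0,0,0,0,0,0,255],[0,0,0,0,0,0,255]])

```text
clock: 21.7
tool_pos: [0.5334, -0.0365, 0.3567]
eef_rot: [-3.141, -0.0, 0.12]
ft_force: [-0.3, 0.4, -0.6]
finger_gap: -0.0
grip_force: 0.0
```

```bash
python3 -c "
from h import *
plan([.5346,-.037,.26],.1215,5,255)"
```

```text
[[0.02,0.01,1.93,-0.0,-0.0,-0.0,255],[0.02,0.02,1.94,-0.0,-0.0,-0.0,255],[0.02,0.01,1.93,-0.0,-0.0,-0.001,255],[0.03,0.02,1.94,-0.0,-0.0,-0.0,255],[0.02,0.01,1.93,-0.0,-0.0,-0.001,255]]
at [ 0.5334 -0.0365  0.3567] [-3.141 -0.     0.12 ] clock 21.7 gap -0.0
```

Call:
apply_moves(commands=[[0.1,0.05,2.5,0,0,0,255],[0,0,3.0,0,0,0,255],[0,0,3.0,0,0,0,255],[0,0,2.5,0,0,0,255],[0,0,1.4,0,0,0,255],[0,0,0.9,0,0,0,255],[0,0,0,0,0,0,255]])

```text
clock: 22.4
tool_pos: [0.5342, -0.036, 0.2228]
eef_rot: [-3.141, 0.002, 0.122]
ft_force: [-0.5, -0.3, -0.5]
finger_gap: 0.003
grip_force: 0.0
```

Call:
apply_moves(commands=[[0,-0.5,0,0,0,0,255],[0,-0.3,0,0,0,0,255],[0,-0.3,0,0,0,0,255],[0,-0.3,0,0,0,0,255],[0,0,0,0,0,0,255]])

```text
clock: 22.9
tool_pos: [0.533, -0.0227, 0.224]
eef_rot: [3.141, -0.001, 0.121]
ft_force: [1.1, 0.0, 0.0]
finger_gap: 0.003
grip_force: 0.2
```

Call:
apply_moves(commands=[[0,-0.3,0,0,0,0,255],[0,-0.3,0,0,0,0,255],[0,-0.3,0,0,0,0,255],[0,-0.3,0,0,0,0,255],[0,-0.3,0,0,0,0,255]])

```text
clock: 23.4
tool_pos: [0.5312, -0.0078, 0.2236]
eef_rot: [3.141, -0.001, 0.121]
ft_force: [1.4, -3.3, 1.9]
finger_gap: 0.004
grip_force: 1.6
```

```bash
cat >> h.py <<'E'
def meas():
    p=np.vstack([cloud(snap(n)).reshape(-1,3) for n in('scene',)])
    x=np.array([-.121,.9927]);y=np.array([-.9927,-.121]);o=np.array([.523,.0583])
    d=p[:,:2]-o; v=np.c_[d@x,d@y,p[:,2]]*1000
    for nm,z0,z1,y0,y1,a,b in(('blk far',79,82,-40,-12,0,79),('fix',83.5,87,-40,40,70,130),('jaw',83.5,87,-40,-15,-85,55),('jaw near',83.5,87,25,40,-85,50)):
        m=(v[:,2]>z0)&(v[:,2]<z1)&(v[:,1]>y0)&(v[:,1]<y1)&(v[:,0]>a)&(v[:,0]<b); print(nm,m.sum(),np.round(np.percentile(v[m,0],[1,99]),1) if m.sum() else '')
    m=(v[:,2]>117)&(v[:,2]<124)&(v[:,1]>-20)&(v[:,1]<70)&(v[:,0]>40)&(v[:,0]<95); print('pack',rect(v[m]/1000),np.round(np.percentile(v[m,2],99),1))
    m=(v[:,2]>79)&(v[:,2]<82)&(v[:,0]>20)&(v[:,0]<79)&(abs(v[:,1])<70); print('blk',rect(v[m]/1000))
    s=get_state();d=s['tool_pos'][:2]-o;print('tool v',d@x,d@y,s['ft_force'])
E
python3 -c "
from h import *
meas()"
```

```text
blk far 150 [23.5 67.6]
fix 456 [ 73.9 119.7]
jaw 107 [-51.7 -13. ]
jaw near 56 [-49.8 -12.6]
pack (array([63.8, 22.7]), array([39.9, 21.5]), 89.1) 121.4
blk (array([51.3,  0.1]), array([90.1, 56.3]), 89.1)
tool v -0.06619673070962914 -8.658810237366724e-06 [ 1.85546286 -1.54230566  0.68755256]
```

The jaw is moving (value about 0.023). I'll continue up to the block.

Call:
apply_moves(commands=[[0,-0.4,0,0,0,0,255],[0,-0.4,0,0,0,0,255],[0,-0.4,0,0,0,0,255],[0,-0.4,0,0,0,0,255],[0,-0.4,0,0,0,0,255],[0,-0.4,0,0,0,0,255],[0,-0.4,0,0,0,0,255],[0,-0.4,0,0,0,0,255]])

```text
clock: 24.25
tool_pos: [0.5272, 0.024, 0.2235]
eef_rot: [3.142, -0.0, 0.121]
ft_force: [1.9, -3.4, 0.9]
finger_gap: -0.003
grip_force: 1.7
```

Call:
apply_moves(commands=[[0,-0.2,0,0,0,0,255],[0,-0.2,0,0,0,0,255],[0,-0.2,0,0,0,0,255],[0,-0.2,0,0,0,0,255],[0,-0.2,0,0,0,0,255],[0,0,0,0,0,0,255]])

```text
clock: 24.85
tool_pos: [0.5259, 0.0339, 0.2235]
eef_rot: [-3.141, 0.0, 0.121]
ft_force: [1.6, -1.8, 0.1]
finger_gap: 0.004
grip_force: 1.3
```

```bash
python3 -c "
from h import *
meas()"
```

```text
blk far 160 [28.2 73. ]
fix 455 [ 73.7 119.6]
jaw 115 [-10.2  29. ]
jaw near 58 [-6.7 29.3]
pack (array([64.4, 24.2]), array([41.9, 19.9]), 89.3) 121.1
blk (array([50. , -1.9]), array([86.8, 57.7]), 89.4)
tool v -0.02463435137990167 3.0067597317043892e-05 [ 2.3492314  -1.0494944   1.29682925]
```

Call:
apply_moves(commands=[[0,-0.1,0,0,0,0,255],[0,-0.1,0,0,0,0,255],[0,-0.1,0,0,0,0,255],[0,-0.1,0,0,0,0,255]])

```text
clock: 25.3
tool_pos: [0.5255, 0.0372, 0.2235]
eef_rot: [3.141, 0.0, 0.121]
ft_force: [0.8, -6.5, 1.5]
finger_gap: 0.0
grip_force: 3.4
```

Call:
apply_moves(commands=[[0,-0.1,0,0,0,0,255],[0,0,0,0,0,0,255]])

```text
clock: 25.5
tool_pos: [0.5254, 0.038, 0.2235]
eef_rot: [3.14, 0.0, 0.121]
ft_force: [2.7, -7.1, 1.3]
finger_gap: -0.0
grip_force: 3.9
```

Call:
apply_moves(commands=[[0,-0.05,0,0,0,0,255],[0,-0.05,0,0,0,0,255],[0,0,0,0,0,0,255]])

```text
clock: 25.8
tool_pos: [0.5254, 0.0383, 0.2235]
eef_rot: [3.139, 0.0, 0.121]
ft_force: [1.3, -13.1, 0.6]
finger_gap: 0.0
grip_force: 6.3
```

Call:
apply_moves(commands=[[0,-0.05,0,0,0,0,255],[0,0,0,0,0,0,255]])

```text
clock: 26.0
tool_pos: [0.5254, 0.0384, 0.2235]
eef_rot: [3.138, 0.0, 0.121]
ft_force: [2.1, -15.4, 0.3]
finger_gap: 0.003
grip_force: 7.5
```

```bash
python3 -c "
from h import *
meas()"
```

```text
blk far 142 [32.3 74.2]
fix 455 [ 76.4 119.8]
jaw 121 [-6.4 32.5]
jaw near 55 [-1.7 32.9]
pack (array([68.2, 23.3]), array([20.8, 43.1]), 0.1) 121.3
blk (array([49.1, -2. ]), array([58.5, 88.4]), 0.9)
tool v -0.02006059850645866 7.1700604856717715e-06 [  1.87804687 -14.71356431   0.76430695]
```

```bash
python3 -c "
from h import *
for n,(a,b,c,d) in dict(scene=(150,260,220,340),top=(178,234,195,297)).items():
    q=snap(n); I=cv2.resize(q['img'][a:b,c:d,::-1],(400,367) if n=='scene' else (400,220),interpolation=cv2.INTER_CUBIC); cv2.imwrite('pics/f_'+n+'.png',I)
A,B=cv2.imread('pics/f_scene.png'),cv2.imread('pics/f_top.png'); cv2.imwrite('pics/f.png',np.vstack([A,B]))
print(get_state()['ft_force'],get_state()['clock'])"
```

```text
[  2.05097909 -14.418531     0.79571378] 26.15
```

View pics/f.png

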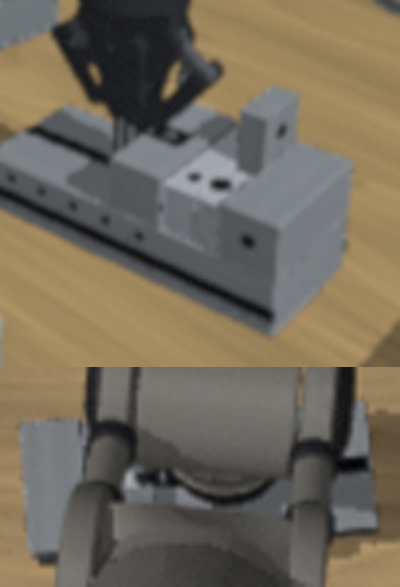

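The picture shows the block tight between jaw and fixed jaw (about (200,185)) and the packing upright against the fixed jaw (268,130). The push is holding steady at about 14.5 N, so I'm handing in.

```bash
python3 -c "
from bench import *
print(finish_job())"
```

```text
the job is handed in; nothing more can be done
None
```

I handed the job in at about 26 s. Both offcuts are in the tray, and the packing stands upright in the recess. The block and packing measure flush against the fixed jaw, and the robot is holding the sliding jaw at about 14.5 N. The hand-in returned no verdict.

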